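# Stand the flasks that fell behind the bottle lane back up in their gaps

## Robot

A 7-joint arm with a two-finger parallel gripper is mounted at the origin on the work surface. World frame = base frame: x ahead of the robot, y to its left, z up, the work surface at z = 0. Lengths are in mm, angles in degrees, forces in N, time in s.
With the tool pointing down it reaches from about 400 to 875 mm from the base axis. Payload 19.3 kg.
Tool frame: the origin (TCP) lies at the very end of the fingers, on their centre line; the grasp point (between the pads) lies 19 mm behind it; z points along the fingers, y is the line along which they close (so a half turn about z gives the same grasp; the last joint's range is limited). The gripper opens to 85 mm and grips with 20 to 120 N. Pads are 22 mm wide; open, the fingers measure 114 mm over their backs; the gripper's body (76 mm by 85 mm) begins 54 mm behind the grasp point. The pads swing forward as they close: fully open they stand 13 mm farther back than shut.
Start: joints at [72.697, 29.874, -2.08, 91.645, 1.215, 58.505, -6.463], TCP at [143.553, -608.282, 231.291] pointing down, gripper open.
Joint ranges: [-166.77, 166.77], [-17.47, 122.26], [-85.68, 81.53], [9.62, 139.38], [-72.42, 252.41], [9.2, 110.78], [-144.41, 144.41]. Speed limits (degrees/s): [108.29, 108.29, 136.94, 136.94, 172.46, 172.46, 172.46].

## Interface

Orientations are given as a 3x3 rotation matrix whose columns are the frame's x, y, z axes.
In Python, from station import manip gives the robot as it stands. Calls block until the motion is done:
- manip.move_ptp(position, orientation): joint-space move of the TCP to a pose.
- manip.servo_line(position, rotation=None, vel=150, contact_N=None): straight line of the TCP; rotation=None keeps the orientation; vel is the mean speed in mm/s. With contact_N (N) it stops when the force on the tool has changed by that much, and returns True; else False.
- manip.move_joints(angles): joint-space move.
- manip.grip(opening): opening from 0.0 (shut) to 1.0 (fully open); the grip force is fixed at half the most; returns when the fingers have stopped.
- manip.wait(seconds).
- manip.solve_ik(position, orientation): joint angles nearest the present ones, or None.
- manip.observe(): the state.
- manip.capture(name): name is "side" or "top" or "wrist"; returns the picture (400x640x3 uint8, red, green, blue); there is no depth.
- manip.calibration(name): a dict with "camera_matrix" (3x3 intrinsics, pixels), "R" (3x3) and "t" (3): a world point X has camera coordinates R X + t. Camera axes: x right, y down, z forward; pixel columns grow to the right and rows downward; lengths in mm; the calibration is good to about 2 mm. The wrist camera is an equidistant fisheye: a pixel r from the principal point sees the ray r / f radians off the axis. A picture is of the moment at which its call begins: read the wrist's pose just before it. calibration takes no time and is no camera call; for the wrist camera it gives the pose at the moment of the call.
A pose or a line that the arm cannot do raises manip.PlanningError and nothing moves.
- manip.job_done(): hands the job in; it is judged then, once.
Trained networks look in the newest picture that a camera, given by its name, has taken for a name from the list of things; names that differ only in an ending like _2 or _b are one class to them, and where a whole thing is asked for, a point or a joint stands for the part that bears it (a point fixed in the world has none). Each returns a list of dicts, best first, with "confidence" (0 to 1); they miss things now and then, are a little off and sometimes report something else, mostly with a low value. They report only what shows in the picture. A call takes as long as a camera call. They do not tell look-alikes from the thing itself.
- manip.recognise(camera, name): "position" ([x, y, z] in mm, in world coordinates, good to about 4 mm: the middle of the surface that is visible of it).
The state is a dict: "time": time; "joint_positions": joint angles; "dq": joint speeds; "effort": joint torques, N m; "eef_pos": TCP position; "ee_rot": TCP orientation; "ft_force": force on the tool from outside, world axes, zero at the start; "wrist_torque": the same for the moment, N m; "finger_gap": opening from 0.0 (shut) to 1.0 (fully open); "grip_force": force on a finger pad.
Only numpy, scipy, OpenCV 4.12 (cv2) and the standard library are available. Lean on these libraries where they do the work, as an engineer would, in place of code of your own. Each camera call takes 0.05 s, during which the arm holds its last target. There are 200 camera calls.

## Task

Two white workshop flasks have dropped into the gutter behind the bottle lane and lean over the middle rail. Lift each one out and set it down, without dropping it, upright on the floor of the lane, one in each of the two gaps and about midway between its neighbours. Leave the three containers already standing in the lane where they are, and leave the other things on the bench alone.

Things in the scene. Friction and masses are not known exactly. Their poses are not given: they have to be found in the camera images.
- rack: fixed plywood bottle rack, 544 mm long along its y. Origin on the bench (height 0) under the lane's middle; z up, x across the lane to the far side, y to the left along the lane. Its floor is 12 mm thick. The lane is the near channel, 64 mm wide, between the front rail (x -42 to -32 mm, top 42 mm above the bench) and the middle rail (x 32 to 42 mm, top 57 mm). Place and yaw vary
- backboard (a point): middle of the top edge of the board behind the gutter, 62 mm above the bench, 12 mm thick; axes as the rack. The gutter, 75 mm wide, lies between it and the middle rail and has the same floor as the lane; end boards 57 mm high close lane and gutter at y = +-260 mm in the rack's frame
- gap_left (a point): centre of the left free gap of the lane, on the lane's floor (12 mm above the bench), at y = +100 mm, x = 0 in the rack's frame; axes as the rack
- gap_right (a point): the same for the right free gap, at y = -100 mm in the rack's frame
- tall_centre (a point): centre, half-way up, of the taller tipped flask: white, square body 50 x 50 mm, 124 mm high, tapered shoulder 18 mm, black round cap 30 mm in diameter, 36 mm high; 178 mm in all, about 0.36 kg. z runs from foot to cap, x and y square to its faces. At the start its foot is in the gutter and it leans about 38 degrees from vertical over the middle rail, cap to the robot side above one gap
- short_centre (a point): centre, half-way up, of the shorter tipped flask: the same shape with the body 100 mm high; 154 mm high in all, about 0.30 kg; the same cap and axes. It leans in the same way above the other gap. Which of the two is at the left varies
- can_a_centre (a point): centre, half-way up, of a round spray can standing in the lane near its right end, 52 mm in diameter, 165 mm high, cap 33 mm in diameter, loose; z axis up. Not to be moved
- flask_mid_centre (a point): centre, half-way up, of a white square flask, 50 x 50 mm and 166 mm high, standing in the middle of the lane between the two gaps, loose; z axis up. Not to be moved
- can_b_centre (a point): centre, half-way up, of a round spray can like the other, standing near the left end of the lane; z axis up. Not to be moved
- flask_tall: the taller flask; origin at the centre of its foot
- flask_short: the shorter flask; origin at the centre of its foot
- spanner: steel spanner 180 mm long lying on the bench between robot and rack, a bystander
- offcut: timber offcut 130 x 45 x 30 mm lying on the bench, a bystander; origin under its centre
- bit_tin: round steel tin 66 mm in diameter, 47 mm high, on the bench, a bystander; origin under its centre
Things that resemble listed ones, but are neither listed nor needed, are in the scene too. Leave any blue or green look-alike of the flask_short alone.

How it is judged (in metres and radians):
At the end, for the whole second after the job is handed in: Both flasks stand upright (within 3.4 degrees) on the lane's floor (height within 4 mm), released and at rest, one in each gap and within 25 mm of the gap's centre; the three neighbours still stand upright within 15 mm of where they were (angle between each of tall_centre, short_centre, can_a_centre, flask_mid_centre, can_b_centre's own z axis and vertical below 0.06 rad and height (world z) of tall_centre between 0.097 and 0.105 m and height (world z) of short_centre between 0.085 and 0.093 m and ((horizontal distance between tall_centre and gap_left below 0.025 m and horizontal distance between short_centre and gap_right below 0.025 m) or (horizontal distance between tall_centre and gap_right below 0.025 m and horizontal distance between short_centre and gap_left below 0.025 m)) and linear speed of each of flask_tall, flask_short below 0.02 m/s and distance of each of can_a_centre, flask_mid_centre, can_b_centre from where it was at the start of the episode below 0.015 m); the robot touches nothing.
It fails at once if a container that stands in the lane is knocked over or pushed away (tilt over 0.4 rad or moved over 50 mm) (angle between any of can_a_centre, flask_mid_centre, can_b_centre's own z axis and vertical above 0.4 rad or distance of any of can_a_centre, flask_mid_centre, can_b_centre from where it was at the start of the episode above 0.05 m).
It fails at once if a thing on the bench (spanner, offcut, tin) is moved over 30 mm (distance of any of spanner, offcut, bit_tin from where it was at the start of the episode above 0.03 m).
It fails at once if a flask is dropped: it is more than 12 mm higher than when it stands on the lane's floor, and the fingers do not hold it ((height (world z) of tall_centre above 0.113 m and contact force between flask_tall and the fingers below 0.01 N) or (height (world z) of short_centre above 0.101 m and contact force between flask_short and the fingers below 0.01 N)).
It also fails if it takes over 50 s, if anything falls off the work surface, if the arm or the gripper's body presses on something with over 40 N, if the wrist force passes 120 N, or if a joint passes its speed limit or range.

## Working session

There is one attempt and no reset: what is moved stays moved. The work goes in short steps, each a Python script; the robot and the scene stay as the last script left them, time stands still between calls to the robot, and variables do not carry over. Pictures are saved under pics/ and viewed, at most 10 in all, crops included, and the job is handed in when it is done.

```bash
mkdir -p pics; ls
python3 - <<'E'
from station import manip
import cv2,numpy as np
for c in ["side","top"]:
    im=manip.capture(c); cv2.imwrite(f"pics/{c}0.png",im[:,:,::-1])
    k=manip.calibration(c); print(c,k)
    for n in ["rack","tall_centre","short_centre","can_a_centre","flask_mid_centre","flask_tall","flask_short","spanner","offcut","bit_tin"]:
        try: print(n,[(np.round(d["position"]).tolist(),round(d["confidence"],2)) for d in manip.recognise(c,n)])
        except Exception as e: print(n,e)
print(manip.observe())
E
```

```text
pics
side {'camera_matrix': array([[396.47529952,   0.        , 316.80297144],
       [  0.        , 396.47529952, 196.27896162],
       [  0.        ,   0.        ,   1.        ]]), 'R': array([[ 0.98314182, -0.1828246 , -0.00270559],
       [-0.12877574, -0.68183699, -0.72007994],
       [ 0.12980355,  0.70828912, -0.69388584]]), 't': array([-591.8567203 ,   66.19301359, 1214.20205409])}
rack [([559.0, -208.0, 17.0], 0.59)]
tall_centre [([583.0, -2.0, 99.0], 0.79)]
short_centre [([800.0, -256.0, 49.0], 0.95), ([558.0, -188.0, 94.0], 0.92), ([699.0, -495.0, 50.0], 0.76), ([809.0, -59.0, 41.0], 0.67), ([479.0, -503.0, 48.0], 0.6)]
can_a_centre [([476.0, -283.0, 115.0], 0.85), ([559.0, -187.0, 89.0], 0.65)]
flask_mid_centre [([513.0, -85.0, 122.0], 0.84)]
flask_tall [([514.0, -85.0, 119.0], 0.74), ([583.0, 4.0, 102.0], 0.71)]
flask_short [([480.0, -501.0, 46.0], 0.93), ([554.0, -186.0, 89.0], 0.91), ([812.0, -61.0, 45.0], 0.86), ([802.0, -253.0, 49.0], 0.75), ([699.0, -496.0, 49.0], 0.65), ([473.0, -284.0, 118.0], 0.56)]
spanner [([338.0, -290.0, 8.0], 0.77)]
offcut [([351.0, 259.0, 3
[... 1335 characters left out ...]
44197]), 'dq': array([-0.14452571, -0.11450652, -0.1272676 ,  0.10385862,  0.08435035,
        0.0696316 , -0.12076236]), 'effort': array([ 9.11560346e-04, -9.26877666e+01,  1.97797894e+00, -3.70256281e+01,
        1.78966729e-02,  2.08239260e-03, -2.16266216e-05]), 'eef_pos': array([ 143.53106888, -608.28071677,  231.28000987]), 'ee_rot': array([[ 9.73261961e-01,  2.29697960e-01, -4.75014708e-05],
       [ 2.29697961e-01, -9.73261962e-01,  1.70542525e-05],
       [-4.23140477e-05, -2.75092462e-05, -9.99999999e-01]]), 'ft_force': array([-0.55820602, -0.07049862,  0.30376436]), 'wrist_torque': array([ 0.0347465 , -0.00391622, -0.09405292]), 'grip_force': 0.0, 'finger_gap': 0.9992972619149548}
```

View pics/side0.png

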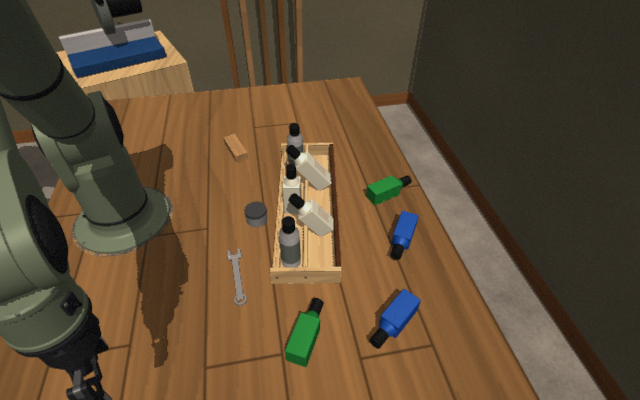

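View pics/top0.png

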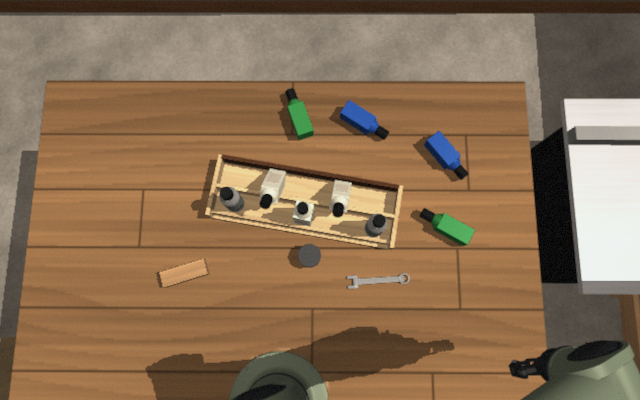

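The white flasks are at side (312,170) (the longer one, left) and (315,215) (the shorter one, right). The blue and green look-alikes lie on the bench outside the rack, e.g. side (403,235) and (305,330), so I leave them alone. I'll enlarge to confirm and measure.

Run:
```python
import cv2
a=cv2.imread("pics/side0.png")[115:290,255:355]; cv2.imwrite("pics/sc.png",cv2.resize(a[:, :],None,fx=3.4,fy=3.4,interpolation=cv2.INTER_CUBIC))
b=cv2.imread("pics/top0.png")[145:255,200:410]; cv2.imwrite("pics/tc.png",cv2.resize(b,None,fx=3.8,fy=3.8,interpolation=cv2.INTER_CUBIC))
```

```text
(no output)
```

View pics/sc.png

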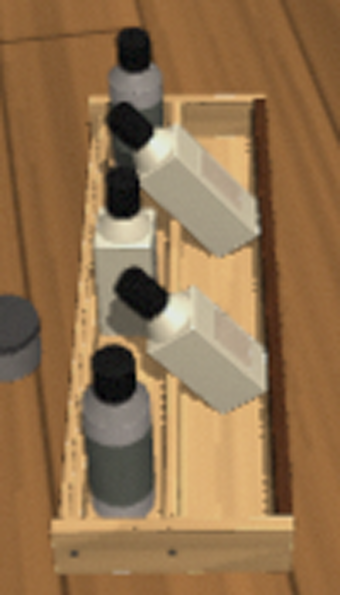

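View pics/tc.png

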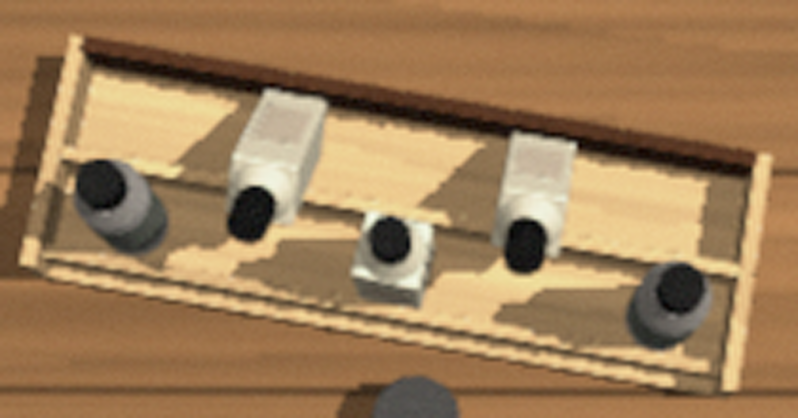

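Crops confirm it: the left white flask (side crop (190,180), top crop (275,150)) is the taller one. The right one (side crop (205,340), top crop (535,185)) is the shorter. Both lean with the cap towards the robot. Next I fit the rack from its corners and the flasks from their silhouettes.

```bash
cat > fit.py <<'E'
import cv2,numpy as np,json
from scipy.optimize import least_squares,minimize
from scipy.spatial.transform import Rotation as Ro
from station import manip
C={c:manip.calibration(c) for c in("side","top")}
def proj(c,X):
    k=C[c]; p=np.atleast_2d(X)@k["R"].T+k["t"]; p=p@k["camera_matrix"].T; return p[:,:2]/p[:,2:]
S=lambda x,y:(255+x/3.4,115+y/3.4)
T=lambda x,y:(200+x/3.8,145+y/3.8)
pts=[("top",(129,272,57),T(72,36)),("top",(129,-272,57),T(770,155)),("top",(-42,-272,57),T(735,385)),("top",(-42,272,57),T(22,243)),
("side",(-42,-272,57),S(53,522)),("side",(129,-272,57),S(293,520)),("side",(-42,-272,0),S(57,572)),("side",(129,-272,0),S(291,572)),("side",(-42,272,57),S(90,97)),("side",(129,272,57),S(266,97))]
def rw(p,X): return Ro.from_euler("z",p[2]).apply(X)+[p[0],p[1],0]
f=lambda p:np.concatenate([(proj(c,rw(p,np.array(X,float)))[0]-q) for c,X,q in pts])
rack=least_squares(f,[510,-65,0],loss="soft_l1",x_scale=[10,10,.1]).x
def prism(H):
    b=H-54; q=np.array([[1,1],[1,-1],[-1,-1],[-1,1]])*25.
    a=np.linspace(0,2*np.pi,16,endpoint=False); ci=15*np.c_[np.cos(a),np.sin(a)]
    z=lambda xy,h:np.c_[xy,np.full(len(xy),h)]
    return np.r_[z(q,0),z(q,b),z(ci,b+18)],np.r_[z(ci,b+18),z(ci,H)]
def pose(p):  # foot centre, heading (cap direction tilt), tilt, roll
    return Ro.from_euler("z",p[3])*Ro.from_euler("y",-p[4])*Ro.from_euler("z",p[5])
SS=8
def render(c,p,H,box):
    x0,y0,x1,y1=box; m=np.zeros(((y1-y0)*SS,(x1-x0)*SS),np.uint8)
    for P,v in zip(prism(H),(1,0)):
        q=(proj(c,pose(p).apply(P)+p[:3])-[x0,y0]+.5)*SS
        cv2.fillConvexPoly(m,cv2.convexHull((q*16).astype(np.int32)),v,shift=4)
    return cv2.resize(m.astype(np.float32),(x1-x0,y1-y0),interpolation=cv2.INTER_AREA)
def white(c,box):
    x0,y0,x1,y1=box; a=cv2.imread(f"pics/{c}0.png")[y0:y1,x0:x1]; h=cv2.cvtColor(a,cv2.COLOR_BGR2HSV)
    m=((h[...,1]<62)&(h[...,2]>95)).astype(np.uint8)
    n,l,s,_=cv2.connectedComponentsWithStats(m); return (l==1+np.argmax(s[1:,4])).astype(np.float32)
if __name__=="__main__":
    print("rack",rack.round(3),np.degrees(rack[2]),f(rack).reshape(-1,2).round(1).tolist())
    out={"rack":rack.tolist()}; vis=[]
    for n,H,y,bx in (("tall",178,100,{"side":(294,148,335,194),"top":(255,163,290,208)}),("short",154,-100,{"side":(296,195,338,240),"top":(327,175,355,216)})):
        W={c:white(c,bx[c]) for c in bx}
        cost=lambda p:sum(np.abs(render(c,p,H,bx[c])-W[c]).sum() for c in W)+2*((min((pose(p).apply(prism(H)[0])+p[:3])[:,2])-12)/3)**2
        best=None
        for dh in(0,.2,-.2):
            p0=np.r_[rw(rack,np.array([90.,y,28])),rack[2]+dh,.66,0]
            sx=np.vstack([p0]+[p0+d for d in np.diag([15,15,8,.2,.12,.2])])
            for _ in range(3):
                r=minimize(cost,sx[0],method="Nelder-Mead",options=dict(initial_simplex=sx,maxiter=500))
                sx=np.vstack([r.x]+[r.x+d for d in np.diag([5,-5,4,-.1,.06,.1])])
            if best is None or r.fun<best.fun: best=r
        p=best.x; out[n]=p.tolist()
        loc=Ro.from_euler("z",-rack[2]).apply(p[:3]-[rack[0],rack[1],0]); cap=pose(p).apply([0,0,H])+p[:3]
        print(n,best.fun,[W[c].sum() for c in W],"foot rack",loc.round(1),"deg",np.degrees(p[3:]-[rack[2],0,0]).round(1),"cap",cap.round(1),"cap rack",Ro.from_euler("z",-rack[2]).apply(cap-[rack[0],rack[1],0]).round(1))
        for c in W:
            vis.append(cv2.resize(np.dstack([W[c],render(c,p,H,bx[c]),0*W[c]])*255,(190,210)))
    cv2.imwrite("pics/fit.png",np.hstack(vis)); json.dump(out,open("fit.json","w"))
E
python3 fit.py
```

```text
rack [ 5.16548e+02 -5.86050e+01 -1.80000e-01] -10.317490300072112 [[-0.4, -1.3], [0.5, 0.9], [0.4, -1.2], [-0.6, 1.1], [1.0, 1.8], [-2.0, 2.0], [1.6, -0.1], [-2.2, -0.5], [2.2, -1.2], [-1.0, -1.4]]
tall 147.49204540518517 [np.float32(775.0), np.float32(580.0)] foot rack [98.1 97.2 26.3] deg [ 2.1 38.3 -2.6] cap [521.2  35.2 166. ] cap rack [-12.2  93.2 166. ]
short 146.77849418879433 [np.float32(795.0), np.float32(449.0)] foot rack [ 99.9 -98.4  27.3] deg [ 0.3 38.   2.6] cap [ 503.8 -156.8  148.7] cap rack [  5.1 -98.9 148.7][ WARN:0@2.815] global loadsave.cpp:1063 imwrite_ Unsupported depth image for selected encoder is fallbacked to CV_8U.
```

View pics/fit.png

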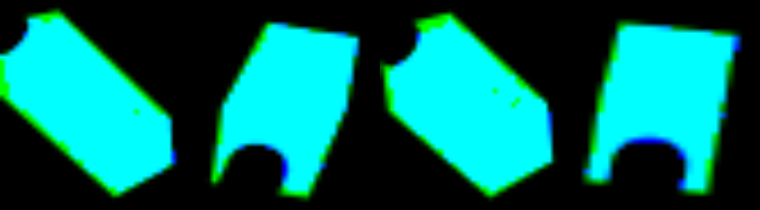

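The fit agrees with the description: tilt 38°, feet at y ≈ ±98 mm and touching the backboard. I'll grip each cap along the flask's axis, starting with the tall one. First I check IK.

```bash
cat > rob.py <<'E'
import json,numpy as np
from scipy.spatial.transform import Rotation as Ro
from station import manip
F=json.load(open("fit.json")); rack=np.array(F["rack"])
def rw(X): return Ro.from_euler("z",rack[2]).apply(np.array(X,float))+[rack[0],rack[1],0]
def tool(head,tilt,s=1):  # z = minus flask axis, y along the flask's lateral axis
    R=Ro.from_euler("z",head)*Ro.from_euler("y",-tilt)
    return R.as_matrix()@np.diag([s,-s,-1.])
G=37  # TCP below the cap's top
def plan(n,gapy,s=1):
    H={"tall":178,"short":154}[n]; p=np.array(F[n]); R=tool(p[3],p[4],s); a=-R[:,2]
    g=p[:3]+a*(H-G); Rv=tool(rack[2],0,s)
    q=rw([0,gapy,0])
    return dict(R=R,Rv=Rv,g=g,pre=g+a*90,lift=g+[0,0,95],up=np.r_[q[:2],g[2]+110],down=np.r_[q[:2],12+H-G])
def st(): 
    o=manip.observe(); print(round(o["time"],2),"tcp",o["eef_pos"].round(1),"gap",round(o["finger_gap"],3),"grip",round(o["grip_force"],1),"f",o["ft_force"].round(1))
E
python3 - <<'E'
from rob import *
for n,y in(("tall",100),("short",-100)):
  for s in(1,-1):
    P=plan(n,y,s)
    print(n,s,P["g"].round(),P["down"].round())
    for k,R in(("pre","R"),("g","R"),("lift","R"),("up","Rv"),("down","Rv")):
        j=manip.solve_ik(P[k],P[R]); print(k,None if j is None else np.round(j).tolist())
E
```

```text
tall 1 [544.  32. 137.] [534.  40. 153.]
pre None
g [-8.0, 26.0, -14.0, 138.0, 128.0, 29.0, 118.0]
lift [-71.0, 27.0, 68.0, 136.0, 248.0, 12.0, -3.0]
up [14.0, 23.0, -32.0, 103.0, 14.0, 58.0, -124.0]
down [6.0, 29.0, -23.0, 109.0, 15.0, 45.0, -125.0]
tall -1 [544.  32. 137.] [534.  40. 153.]
pre None
g [-16.0, 25.0, -5.0, 138.0, 134.0, 26.0, -69.0]
lift [23.0, 17.0, -50.0, 132.0, 91.0, 30.0, -20.0]
up [29.0, 29.0, -54.0, 102.0, 26.0, 62.0, 45.0]
down [24.0, 35.0, -49.0, 108.0, 33.0, 52.0, 39.0]
short 1 [ 526. -161.  120.] [ 499. -157.  129.]
pre None
g [42.0, 32.0, -37.0, 137.0, 145.0, 27.0, 133.0]
lift [-8.0, 15.0, 24.0, 136.0, 222.0, 11.0, 48.0]
up [20.0, 21.0, -11.0, 107.0, 5.0, 53.0, -94.0]
down [16.0, 29.0, -7.0, 112.0, 5.0, 39.0, -94.0]
short -1 [ 526. -161.  120.] [ 499. -157.  129.]
pre None
g [65.0, 49.0, -73.0, 136.0, 119.0, 47.0, -11.0]
lift [39.0, 16.0, -32.0, 134.0, 126.0, 10.0, -33.0]
up [45.0, 26.0, -45.0, 105.0, 22.0, 57.0, 70.0]
down [41.0, 34.0, -41.0, 111.0, 31.0, 47.0, 63.0]
```

```bash
python3 - <<'E'
s=open("rob.py").read(); i=s.index("G=37"); j=s.index("def st()")
open("rob.py","w").write(s[:i]+'''D=20  # grasp point below the cap's top
def plan(n,gapy,s=1,phi=.3,dx=0):
    H={"tall":178,"short":154}[n]; p=np.array(F[n]); R=tool(p[3],phi,s); Rv=tool(rack[2],phi-p[4],s)
    a=Ro.from_euler("z",p[3]).apply([-np.sin(p[4]),0,np.cos(p[4])])
    g=p[:3]+a*(H-D)+19*R[:,2]; q=rw([dx,gapy,12+H-D])+19*Rv[:,2]
    return dict(R=R,Rv=Rv,g=g,pre=g-R[:,2]*80,lift=g+[0,0,95],up=np.r_[q[:2],g[2]+110],down=q)
'''+s[j:])
E
python3 - <<'E'
from rob import *
for n,y in(("tall",100),("short",-100)):
  for s in(1,-1):
   for ph in(0,8,16,24):
    P=plan(n,y,s,np.radians(ph)); o=[]
    for k,R in(("pre","R"),("g","R"),("lift","R"),("up","Rv"),("down","Rv")):
        j=manip.solve_ik(P[k],P[R]); o.append("None" if j is None else " ".join(f"{v:.0f}" for v in j))
    print(n,s,ph," | ".join(o))
E
```

```text
tall 1 0 12 25 -29 105 15 53 -122 | 5 31 -21 110 15 42 -122 | 13 24 -30 105 15 55 -122 | 1 43 -11 77 -5 97 -109 | 0 48 -9 81 -5 88 -107
tall 1 8 13 21 -32 113 21 43 -129 | 2 27 -17 116 21 32 -128 | 15 21 -33 110 21 46 -128 | 3 38 -14 82 -2 89 -111 | 1 43 -12 86 -2 80 -109
tall 1 16 13 18 -33 120 30 34 -140 | -8 25 -7 122 27 20 -136 | 15 18 -34 116 29 37 -136 | 5 34 -18 88 1 81 -113 | 3 39 -14 92 1 71 -112
tall 1 24 -47 15 35 130 1 15 -113 | -45 30 38 130 -72 10 -42 | 0 14 -18 123 35 25 -144 | 7 30 -22 93 5 72 -116 | 4 35 -18 98 5 62 -115
tall -1 0 27 31 -52 105 28 58 46 | 25 37 -49 109 36 51 40 | 28 30 -53 104 27 60 47 | 22 51 -51 76 15 101 50 | 21 56 -49 79 18 94 51
tall -1 8 34 30 -61 112 39 52 35 | 23 33 -46 115 43 41 32 | 33 28 -59 110 36 53 39 | 23 46 -51 81 17 93 51 | 22 52 -49 85 20 85 50
tall -1 16 40 30 -71 119 53 48 21 | 12 27 -33 121 49 28 24 | 39 28 -68 116 49 49 27 | 24 41 -51 87 19 85 50 | 23 47 -49 91 23 77 49
tall -1 24 45 33 -81 127 70 50 3 | 17 28 -41 127 77 29 -4 | 38 25 -67 122 59 41 15 | 26 37 -52 92 21 77 49 | 24 43 -49 97 26 68 46
short 1 0 18 25 -10 106 5 49 -
[... 298 characters left out ...]
18 8 29 -97 | 14 33 -5 91 3 78 -92 | 13 39 -4 95 3 67 -92
short 1 24 16 15 -6 130 6 11 -95 | None | 18 15 -9 124 7 17 -96 | 16 28 -7 97 3 69 -93 | 15 35 -5 101 3 58 -93
short -1 0 43 30 -44 105 25 55 68 | 40 37 -41 109 33 47 62 | 43 29 -44 104 24 56 69 | 36 49 -45 79 21 102 68 | 35 55 -43 82 24 94 67
short -1 8 44 25 -43 113 27 43 66 | 41 34 -40 115 38 36 56 | 44 25 -44 111 25 45 68 | 37 44 -45 84 21 93 68 | 36 50 -43 88 25 85 67
short -1 16 45 21 -42 121 31 30 62 | 42 32 -40 121 52 26 43 | 45 22 -43 117 29 34 65 | 39 39 -45 90 21 84 69 | 38 46 -43 94 26 75 66
short -1 24 45 18 -40 128 44 17 49 | 44 31 -41 127 81 20 15 | 45 19 -41 123 37 22 57 | 41 34 -45 95 22 75 70 | 39 41 -43 100 27 65 66
```

```bash
sed -i 's/^D=20/D=15/' rob.py
python3 - <<'E'
from rob import *
import cv2
P=plan("tall",100,-1,np.radians(8))
manip.move_ptp([440,-250,330],P["R"]); manip.grip(.75)
manip.move_ptp(P["pre"]+[0,0,40],P["R"])
st(); print(manip.servo_line(P["g"],P["R"],vel=80,contact_N=6)); st()
manip.grip(0.0); st()
manip.servo_line(P["lift"],P["R"],vel=60); st()
for c in("side","top"): cv2.imwrite(f"pics/{c}1.png",manip.capture(c)[:,:,::-1])
a=cv2.resize(cv2.imread("pics/side1.png")[90:290,240:360],None,fx=2.9,fy=2.9)
b=cv2.resize(cv2.imread("pics/top1.png")[130:260,195:345],None,fx=2.9,fy=2.9)
b=cv2.copyMakeBorder(b,0,a.shape[0]-b.shape[0],0,0,cv2.BORDER_CONSTANT); cv2.imwrite("pics/l1.png",np.hstack([a,b]))
E
```

```text
4.35 tcp [522.2  33.9 254.7] gap 0.751 grip 0.0 f [-0.4 -1.3 -0.5]
False
6.0 tcp [533.2  33.5 135.8] gap 0.754 grip 0.0 f [ 0.1 -0.  -0.1]
6.41 tcp [533.   33.3 135.5] gap 0.337 grip 58.7 f [-2.9 -1.2  6. ]
8.14 tcp [532.9  33.5 230.1] gap 0.334 grip 59.3 f [-0.6 -0.2 -2.8]
```

View pics/l1.png

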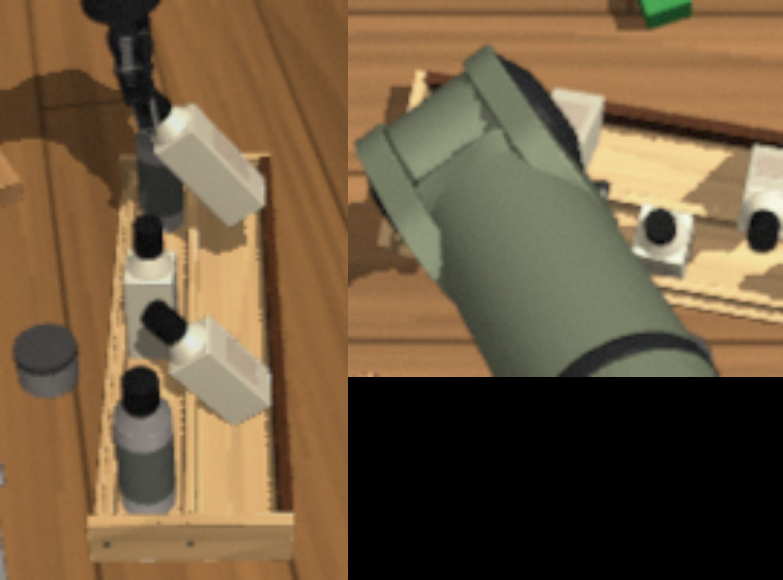

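Picture: the tall flask is held by its cap at side crop (165,115), still at about 38°, and clear of the rail. Next I turn it upright and measure its tilt from the side view.

```bash
cat > chk.py <<'E'
from rob import *
import cv2, fit
from scipy.optimize import minimize
def check(name,H,box,pic):
    """tilt of held flask from the side view: body silhouette, grasp point known"""
    o=manip.observe(); gp=o["eef_pos"]-19*o["ee_rot"][:,2]
    cv2.imwrite(f"pics/{pic}.png",manip.capture("side")[:,:,::-1])
    x0,y0,x1,y1=box; a=cv2.imread(f"pics/{pic}.png")[y0:y1,x0:x1]; h=cv2.cvtColor(a,cv2.COLOR_BGR2HSV)
    m=((h[...,1]<62)&(h[...,2]>95)).astype(np.uint8); n,l,s,_=cv2.connectedComponentsWithStats(m)
    W=(l==1+np.argmax(s[1:,4])).astype(np.float32)
    def ren(p):
        R=Ro.from_euler("z",rack[2]+p[2])*Ro.from_euler("yx",[p[0],p[1]]); M=np.zeros(((y1-y0)*8,(x1-x0)*8),np.uint8)
        for P,v in zip(fit.prism(H),(1,0)):
            q=(fit.proj("side",R.apply(P-[0,0,H-D-p[5]])+gp+[p[3],p[4],0])-[x0,y0]+.5)*8
            cv2.fillConvexPoly(M,cv2.convexHull((q*16).astype(np.int32)),v,shift=4)
        return cv2.resize(M.astype(np.float32),(x1-x0,y1-y0),interpolation=cv2.INTER_AREA)
    cost=lambda p:np.abs(ren(p)-W).sum()+((p[3]/3)**2+(p[4]/3)**2+(p[5]/5)**2+(p[2]/.15)**2+(p[0]/.2)**2+(p[1]/.1)**2)*4
    p=np.zeros(6)
    for k in(1,.4,.4):
        r=minimize(cost,p,method="Nelder-Mead",options=dict(initial_simplex=np.vstack([p]+[p+d*k for d in np.diag([.15,.08,.1,4,4,5])]),maxiter=900)); p=r.x
    print(name,"cost",round(r.fun,1),W.sum(),"tilt about y,x,yaw deg",np.degrees(p[:3]).round(1),"offset",p[3:].round(1))
    cv2.imwrite(f"pics/{pic}_v.png",np.hstack([cv2.resize(a,None,fx=4,fy=4),cv2.resize((np.dstack([W,ren(p),0*W])*255).astype(np.uint8),None,fx=4,fy=4)]))
    return p
E
python3 - <<'E'
from chk import *
P=plan("tall",100,-1,np.radians(8))
manip.servo_line(P["up"],P["Rv"],vel=40); st()
u=fit.proj("side",P["up"]-[0,0,70])[0].astype(int); print(u)
check("tall",178,(u[0]-40,u[1]-40,u[0]+40,u[1]+45),"s2")
E
```

```text
9.07 tcp [525.   41.7 245.3] gap 0.336 grip 59.3 f [-0.4 -0.  -3.1]
[288 144]
tall cost 106.0 667.0 tilt about y,x,yaw deg [0.3 4.5 0.7] offset [ 1.6 -0.3 -2. ]
```

View pics/s2_v.png

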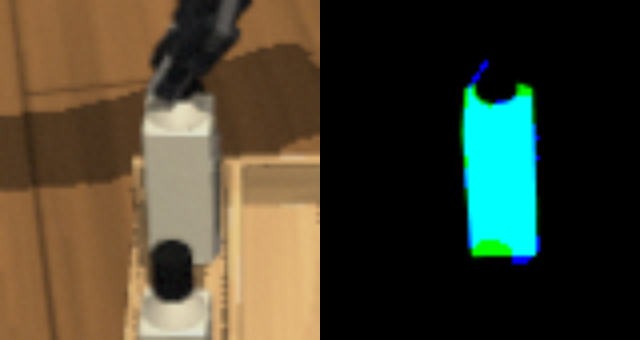

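Upright to within 0.3° across the lane. The other tilt reads 4.5°, but the neighbour's cap hides part of the foot there, so I discount it. Lowering until contact.

Run:
```python
from chk import *
P=plan("tall",100,-1,np.radians(8)); d=P["down"]; print(d.round(1))
manip.servo_line(d+[0,0,25],P["Rv"],vel=80); st()
print(manip.servo_line(d-[0,0,8],P["Rv"],vel=20,contact_N=6)); st()
```

```text
[525.   41.5 158.6]
10.05 tcp [525.2  41.6 184. ] gap 0.336 grip 59.3 f [-0.8 -0.5 -3.7]
True
11.18 tcp [524.6  41.5 159.8] gap 0.333 grip 60.5 f [-0.5 -1.4  9.6]
```

Contact came at the expected height (159.8 against 158.6), so it stands on the floor. Release, retract, look.

Run:
```python
from chk import *
P=plan("tall",100,-1,np.radians(8)); e=manip.observe()["eef_pos"]
manip.grip(.65); st()
manip.servo_line(e-P["Rv"][:,2]*90,vel=120); 
Q=plan("short",-100,-1,np.radians(8))
manip.move_ptp(Q["pre"]+[0,0,140],Q["R"]); st()
for c in("side","top"): cv2.imwrite(f"pics/{c}3.png",manip.capture(c)[:,:,::-1])
a=cv2.resize(cv2.imread("pics/side3.png")[90:290,240:360],None,fx=2.9,fy=2.9)
b=cv2.resize(cv2.imread("pics/top3.png")[130:260,195:345],None,fx=2.9,fy=2.9)
b=cv2.copyMakeBorder(b,0,a.shape[0]-b.shape[0],0,0,cv2.BORDER_CONSTANT); cv2.imwrite("pics/l3.png",np.hstack([a,b]))
```

```text
11.55 tcp [524.6  41.3 159. ] gap 0.657 grip 0.0 f [ 0.2  0.8 -0.5]
13.4 tcp [ 505.  -156.3  337. ] gap 0.651 grip 0.0 f [0.6 0.2 0.4]
```

View pics/l3.png

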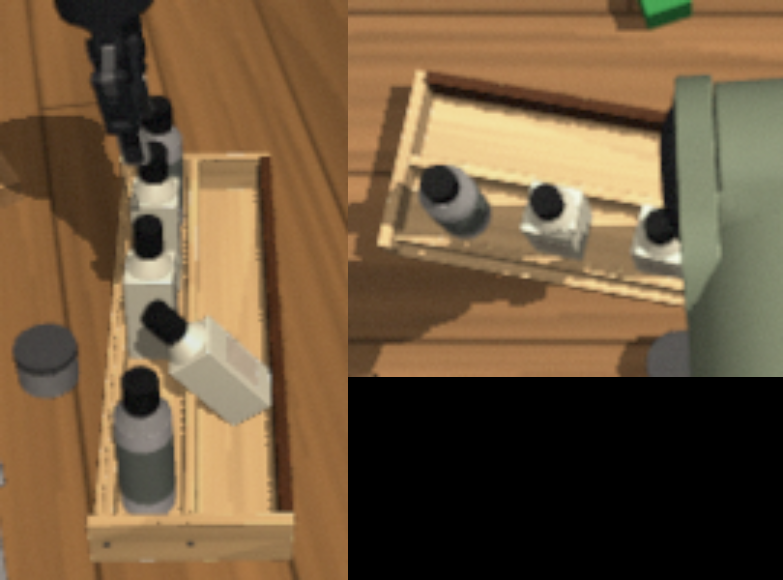

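Picture: the tall flask stands upright in the left gap, at top crop (555,220) and side crop (155,195). The neighbours have not moved. Now the short one, the same way, with a contact check on the descent.

Run:
```python
from chk import *
P=plan("short",-100,-1,np.radians(8)); manip.grip(.75)
manip.servo_line(P["pre"],P["R"],vel=120)
print(manip.servo_line(P["g"],P["R"],vel=80,contact_N=6)); st()
manip.grip(0.0); st()
if manip.observe()["grip_force"]>40:
    manip.servo_line(P["lift"],P["R"],vel=60); st()
    manip.servo_line(P["up"],P["Rv"],vel=40); st()
    u=fit.proj("side",P["up"]-[0,0,60])[0].astype(int)
    check("short",154,(u[0]-40,u[1]-40,u[0]+40,u[1]+45),"s4"); print(P["down"].round(1))
```

```text
False
16.22 tcp [ 515.8 -158.9  118.5] gap 0.748 grip 0.0 f [ 0.3  0.1 -0.3]
16.62 tcp [ 515.6 -158.9  118.3] gap 0.336 grip 58.7 f [-2.4 -0.3  6.3]
18.36 tcp [ 515.4 -158.8  212.7] gap 0.335 grip 59.2 f [ 0.3  0.3 -2.2]
19.27 tcp [ 489.3 -155.2  228. ] gap 0.335 grip 59.2 f [ 0.  -0.3 -2.3]
short cost 72.8 769.0 tilt about y,x,yaw deg [-0.2  1.6 -2.2] offset [ 1.4 -0.7 -1.3]
[ 489.3 -155.3  134.5]
```

View pics/s4_v.png

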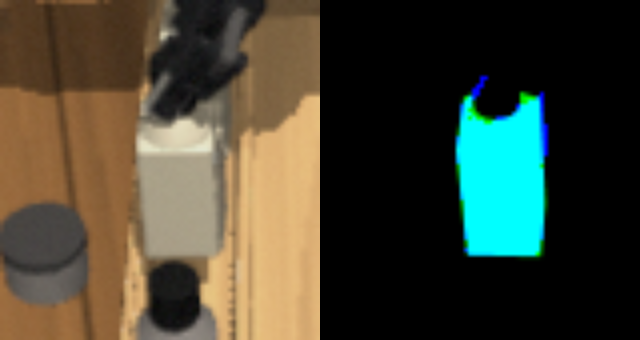

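Picture: the short flask is held by its cap and upright, tilt within 2°. Lower, release, retract and check with a look.

Run:
```python
from chk import *
P=plan("short",-100,-1,np.radians(8)); d=P["down"]
manip.servo_line(d+[0,0,25],P["Rv"],vel=80)
hit=manip.servo_line(d-[0,0,8],P["Rv"],vel=20,contact_N=6); st(); e=manip.observe()["eef_pos"]
if hit and abs(e[2]-d[2])<5:
    manip.grip(.65); manip.servo_line(e-P["Rv"][:,2]*100,vel=120)
    manip.move_ptp([250,-450,350],P["R"]); st()
    for c in("side","top"):
        cv2.imwrite(f"pics/{c}5.png",manip.capture(c)[:,:,::-1])
    for n in("tall_centre","short_centre","can_a_centre","flask_mid_centre"):
        print(n,[(np.round(Ro.from_euler("z",-rack[2]).apply(np.array(x["position"])-[rack[0],rack[1],0])).tolist(),round(x["confidence"],2)) for x in manip.recognise("top",n)][:4])
    a=cv2.resize(cv2.imread("pics/side5.png")[110:290,250:360],None,fx=3,fy=3)
    b=cv2.resize(cv2.imread("pics/top5.png")[145:255,200:350+60],None,fx=2.1,fy=2.1)
    b=cv2.copyMakeBorder(b,0,a.shape[0]-b.shape[0],0,0,cv2.BORDER_CONSTANT); cv2.imwrite("pics/l5.png",np.hstack([a,b]))
else: print("no floor contact as expected")
```

```text
21.44 tcp [ 488.9 -155.3  136.1] gap 0.336 grip 60.2 f [-0.5 -1.7  7.9]
24.39 tcp [ 250.9 -449.6  349.8] gap 0.647 grip 0.0 f [-0.3 -0.6 -0.8]
tall_centre [([-10.0, 88.0, 131.0], 0.8)]
short_centre [([45.0, -419.0, 50.0], 0.87), ([283.0, 65.0, 49.0], 0.86), ([-13.0, -100.0, 115.0], 0.81), ([313.0, -121.0, 49.0], 0.59)]
can_a_centre [([-11.0, -203.0, 133.0], 0.97)]
flask_mid_centre [([-14.0, -12.0, 125.0], 0.88)]
```

View pics/l5.png

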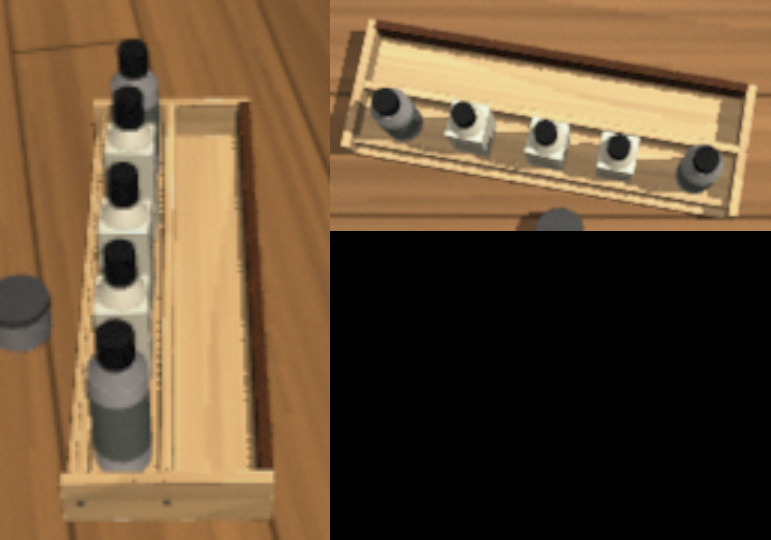

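Picture: all five stand upright in the lane, with the flasks at top crop (467,125) and (618,155) and nothing else moved. Handing in.

```bash
python3 -c "
from station import manip
print(manip.job_done())"
```

```text
the job is handed in; nothing more can be done
None
```

Job handed in: the tall flask stands in the left gap and the short one in the right; in the last pictures both look upright, and the three neighbours and the tin look unmoved (I did not recheck the spanner or offcut). It took about 24 s of the 50 s, and the judge returned no verdict.

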